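# Rack the wide plate

## Task

Take the wide aluminium plate out of its wooden stand and slide it down into the empty slot of the grey plate rack, in front of the plate that is already there, so that it stands upright with its lower edge on the floor of the slot; then let go. Leave the narrow plate standing where it is.

Things in the scene. Friction and masses are not known exactly. Their poses are not given: they have to be found in the camera images.
- wide_plate: Loose flat aluminium plate, 8 mm thick (x), 100 mm wide (y), 90 mm tall (z), 0.13 to 0.27 kg, small dark screw holes at its corners. Origin: centre of its lower edge. It stands upright in stand_a, lower 22 mm in the groove, the rest free to grip across its thickness; broad faces towards and away from the robot, turned up to 17 degrees.
- narrow_plate: Loose plate like the wide one, but only 56 mm wide (8 x 56 x 90 mm, same axes and origin), standing in another wooden stand like stand_a. Either plate may be the one further left. It is not to be moved.
- stand_a: Fixed wooden stand of the wide plate, on the left half of the desk: block 56 (x) x 120 (y) x 30 mm, origin at the centre of its underside on the desk. A groove 10 mm wide and 22 mm deep runs along its y, open at both ends.
- empty_slot (a point): Centre of the empty slot's floor, 8 mm above the desk: the slot nearer the robot in a fixed grey rack, 150 x 150 mm, right half of the desk. x across the slot (away from the robot), y along, z up; turned up to 17 degrees. 12 mm wide, 108 long up to 28 mm above its floor, then flaring to a mouth 28 x 124 at 42 mm. 76 mm further along x a fixed equal plate stands in the second slot, top 90 mm up.
Not all that is in view belongs to the job. Leave any blue look-alike of the wide_plate alone.

How it is judged:
At the end, for the whole second after the job is handed in: The wide plate stands at rest in the empty slot: the centre of its lower edge is within 8 mm across, 12 mm along and 6 mm in height of the centre of the slot floor, upright and in line with the slot within 10 degrees. The narrow plate still stands in its stand, less than 30 mm from where it was (x of wide_plate in the frame of empty_slot between -0.008 and 0.008 m and y of wide_plate in the frame of empty_slot between -0.012 and 0.012 m and z of wide_plate in the frame of empty_slot between -0.006 and 0.006 m and angle between wide_plate's own z axis and vertical below 0.175 rad and angle between the y axis of wide_plate and the y axis of empty_slot, either way round below 0.175 rad and linear speed of wide_plate below 0.02 m/s and distance of narrow_plate from where it was at the start of the episode below 0.03 m and angle between narrow_plate's own z axis and vertical below 0.3 rad); the robot touches nothing.
It fails at once if the narrow plate is moved 30 mm or more from where it stood, or tipped over (distance of narrow_plate from where it was at the start of the episode above 0.03 m or angle between narrow_plate's own z axis and vertical above 0.5 rad).
It also fails if it takes over 48 s, if anything falls off the work surface, if the arm or the gripper's body presses on something with over 40 N, if the wrist force passes 120 N, or if a joint passes its speed limit or range.

## Robot

A 7-joint arm with a two-finger parallel gripper is mounted at the origin on a cart in front of the work surface, level with it; the furniture and walls round the work are solid. World frame = base frame: x ahead of the robot, y to its left, z up, the work surface at z = 0. Lengths are in m, angles in rad, forces in N, time in s.
With the tool pointing down it reaches from about 0.35 to 0.9 m from the base axis. Payload 8.1 kg.
Tool frame: the origin (TCP) lies on the centre line of the jaws, within the pads' length; the fingertips stand 22 mm ahead of it and the grasp point (between the pads) lies 3 mm ahead of it; z points along the fingers, y is the line along which they close (so a half turn about z gives the same grasp; the last joint's range is limited). The gripper opens to 92 mm and grips with 3 to 60 N. Pads are 19 mm wide; open, the fingers measure 130 mm over their backs; the gripper's body (75 mm by 190 mm) begins 47 mm behind the grasp point.
Start: joints at [-1.341, 0.434, 0.025, 1.573, -0.012, 1.134, -0.075], TCP at [0.204, 0.591, 0.249] pointing down, gripper open.
Joint ranges: [-2.62, 2.62], [-0.44, 2.09], [-1.27, 1.32], [0.08, 2.57], [-1.32, 4.46], [0.12, 2], [-2.74, 2.74]. Speed limits (rad/s): [2.22, 2.22, 3.01, 3.01, 3.14, 3.14, 3.14].

## Interface

Orientations are given as a unit quaternion [x, y, z, w].
In Python, from plant import arm gives the robot as it stands.
- The arm moves only by the tool step_arm, never from a script. Its argument "deltas" is a list of rows, each a list of 7 numbers: the shift along the tool's x, y, z in m, then the turn, a rotation vector about the tool's x, y, z in degrees, then the opening, from 0 (shut) to 1 (fully open). A call has 1 to 10 rows; each row is the pose to reach, as a shift and turn from the pose commanded when the call began, along the tool's axes at that moment; what a row does not reach only later rows make up. A row lasts 1/10 s, in which the tool goes at most 50 mm and 8.59 degrees, less where a joint would pass 70% of its speed; a pose out of reach is approached as far as the arm can. A call with a gripper value outside its range is refused whole. The fingers move at their own pace and stop on an object; "grip_force" is the grip in N (left out, the last holds). Time passes only in rows, so rows that repeat a pose let the fingers close. It gives the time, the measured TCP pose, the force, the opening and the grip force at its end, in the units of the state.
- arm.observe(): the state, without advancing time (a new reading comes with each control period).
- arm.read_camera(name): name is "scene" or "top" or "wrist"; returns a dict with "frame" (420x560x3 uint8, red, green, blue), "mtx" (3x3 intrinsics, pixels), "world_from_camera" (4x4, takes a point from camera to world coordinates). Camera axes: x right, y down, z forward; pixel columns grow to the right and rows downward; lengths in m; the calibration is good to about 2 mm. A picture is of the moment at which its call begins. There is no depth.
- arm.finish_job(): hands the job in; it is judged then, once.
The state is a dict: "time_s": time; "joint_pos": joint angles; "qvel": joint speeds; "joint_torque": joint torques, N m; "eef_pos": TCP position; "tool_rot": TCP orientation; "contact_force": force on the tool from outside, world axes, zero at the start; "ft_torque": the same for the moment, N m; "gripper_width": opening from 0.0 (shut) to 1.0 (fully open); "grasp_force": force on a finger pad.
Only numpy, scipy, OpenCV 4.12 (cv2) and the standard library are available. Lean on these libraries where they do the work, as an engineer would, in place of code of your own. Each camera call takes 0.05 s, during which the arm holds its last target. There are 200 camera calls.

## Working session

There is one attempt and no reset: what is moved stays moved. The work goes in short steps, Python scripts to look and compute and a tool call to move; the robot and the scene stay as the last step left them, time stands still between calls to the robot, and variables do not carry over. Pictures are saved under pics/ and viewed, at most 10 in all, crops included, and the job is handed in when it is done.

Besides the shell and the picture viewer there is one more tool, called after "Call:" by a JSON object that holds its "name" and its "arguments". step_arm: Moves the arm, as the interface text tells. Its arguments: {"type":"object","properties":{"deltas":{"type":"array","items":{"type":"array","items":{"type":"number"}}},"grip_force":{"type":"number"}},"required":["deltas"]}

```bash
mkdir -p pics
cat > h.py <<'E'
import numpy as np, cv2
from scipy.spatial.transform import Rotation as R
from plant import arm
def shot(n,f):
    d=arm.read_camera(n); cv2.imwrite('pics/'+f+'.png',d['frame'][:,:,::-1]); np.savez('pics/'+f+'.npz',K=d['mtx'],T=d['world_from_camera']); return d
def ray(f,u,v,z):
    d=np.load('pics/'+f+'.npz'); r=d['T'][:3,:3]@np.linalg.inv(d['K'])@[u,v,1]; o=d['T'][:3,3]; return (o+r*(z-o[2])/r[2]).round(4)
def proj(f,p):
    d=np.load('pics/'+f+'.npz'); q=d['K']@(d['T'][:3,:3].T@(np.array(p)-d['T'][:3,3])); return (q[:2]/q[2]).round(1)
E
python3 - <<'E'
from h import *
for n in('top','scene'):
    d=shot(n,n+'0'); print(d['mtx'].round(1).tolist(),d['world_from_camera'].round(3).tolist())
a=cv2.imread('pics/top0.png');cv2.imwrite('pics/top0b.png',cv2.resize(a,(800,600),interpolation=cv2.INTER_CUBIC))
s=arm.observe();print(s['eef_pos'],s['tool_rot'],s['time_s'])
E
```

```text
[[493.6, 0.0, 279.8], [0.0, 493.6, 212.3], [0.0, 0.0, 1.0]] [[-0.024, -0.992, 0.128, 0.419], [-0.999, 0.027, 0.021, 0.035], [-0.024, -0.127, -0.992, 0.969], [0.0, 0.0, 0.0, 1.0]]
[[478.2, 0.0, 286.3], [0.0, 478.2, 221.2], [0.0, 0.0, 1.0]] [[0.919, -0.229, 0.321, 0.206], [-0.394, -0.557, 0.731, -0.679], [0.011, -0.798, -0.603, 0.624], [0.0, 0.0, 0.0, 1.0]]
[0.20408301 0.59029384 0.24802042] [ 1.65664576e-01  9.86181915e-01 -6.90215731e-04 -5.56632912e-05] 0.1
```

View pics/top0b.png

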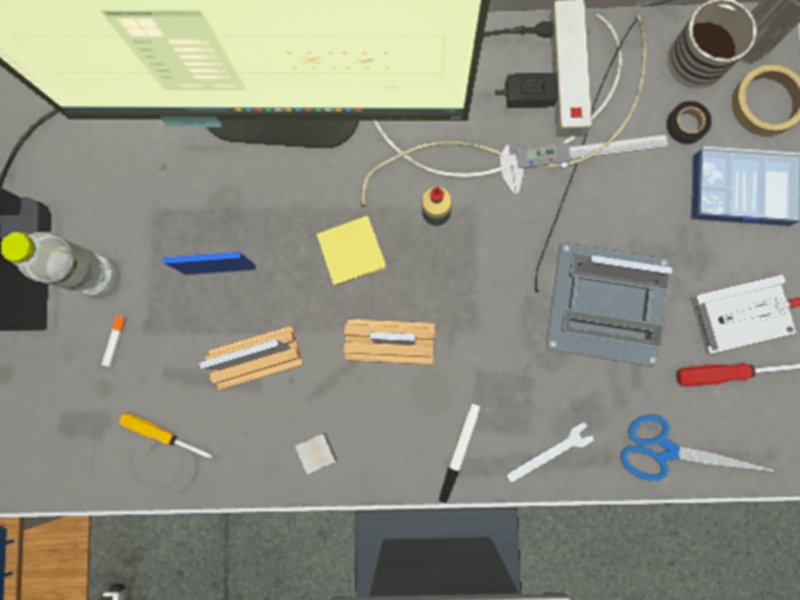

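View pics/scene0.png

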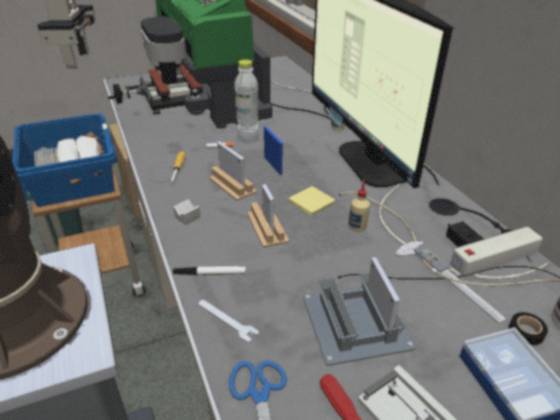

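The top view shows three candidates, in 800x600 pixels: a grey plate in the left stand (240,355), about 80 px wide; a grey plate in the middle stand (392,338), about 43 px wide; and a blue plate (210,262). The left one fits wide_plate, being grey and the widest in a stand. The middle one is the narrow plate and the blue one is the look-alike. The rack is at (610,305). I'll confirm this in one enlarged crop.

Run:
```python
from h import *
a=cv2.imread('pics/top0.png')
l=a[220:280,135:215]; r=a[165:260,380:475]
l=cv2.resize(l,(400,300),interpolation=cv2.INTER_CUBIC); r=cv2.resize(r,(400,400),interpolation=cv2.INTER_CUBIC)
l=cv2.copyMakeBorder(l,0,100,0,0,cv2.BORDER_CONSTANT)
cv2.imwrite('pics/c1.png',np.hstack([l,r]))
```

```text
(no output)
```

View pics/c1.png

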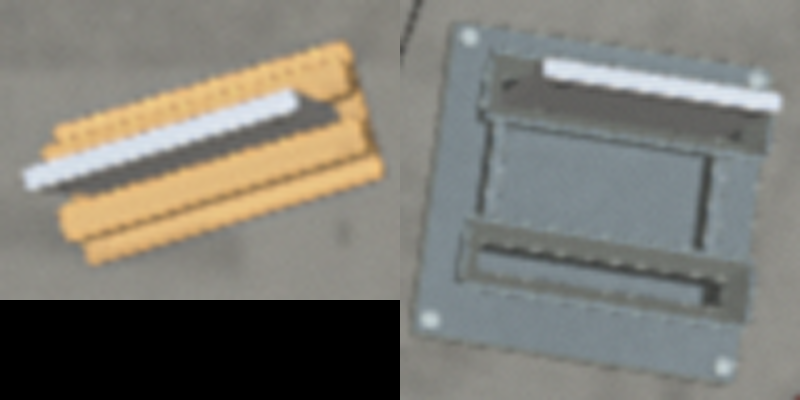

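The crop shows a white-grey plate in the wooden stand, with its top edge running from crop (25,178) to (297,101). In the rack, the fixed plate's top edge runs from (543,68) to (780,103). The empty slot's mouth has corners at about (470,218), (748,262), (745,322) and (460,282).

Run:
```python
from h import *
L=lambda x,y,z:ray('top0',135+x/5-.4,220+y/5-.4,z)
k=95/400
Q=lambda x,y,z:ray('top0',380+(x-400)*k-.4,165+y*k-.4,z)
a,b=L(25,178,.098),L(297,101,.098); print('plate',a,b,(a+b)/2,np.linalg.norm(a-b),np.degrees(np.arctan2(*(a-b)[[1,0]])))
a,b=Q(543,68,.098),Q(780,103,.098); print('fixed',a,b,(a+b)/2,np.linalg.norm(a-b),np.degrees(np.arctan2(*(a-b)[[1,0]])))
m=[Q(x,y,.05) for x,y in((470,218),(748,262),(745,322),(460,282))]; print(m,np.mean(m,0))
s=[Q(x,y,.008) for x,y in((469,37),(758,78),(724,367),(430,320))]; print(s,np.mean(s,0))
n=ray('top0',392*.7,338*.7,.098);print('narrow',n)
st=arm.observe();print(R.from_quat(st['tool_rot']).as_matrix().round(3))
```

```text
plate [0.4614 0.3032 0.098 ] [0.4862 0.2064 0.098 ] [0.4738 0.2548 0.098 ] 0.09992637289524726 104.37000151517933
fixed [ 0.5814 -0.1866  0.098 ] [ 0.5636 -0.2849  0.098 ] [ 0.5725  -0.23575  0.098  ] 0.09989859858876901 79.73619267150774
[array([ 0.5238, -0.1628,  0.05  ]), array([ 0.5011, -0.2834,  0.05  ]), array([ 0.4747, -0.2802,  0.05  ]), array([ 0.4956, -0.1569,  0.05  ])] [ 0.4988   -0.220825  0.05    ]
[array([ 0.6139, -0.1759,  0.008 ]), array([ 0.5906, -0.3086,  0.008 ]), array([ 0.4569, -0.2836,  0.008 ]), array([ 0.4819, -0.1509,  0.008 ])] [ 0.535825 -0.22975   0.008   ]
narrow [0.4882 0.0637 0.098 ]
[[-0.945  0.327 -0.   ]
 [ 0.327  0.945 -0.001]
 [-0.    -0.001 -1.   ]]
```

The plate is at (0.474, 0.255) with yaw 14.4°, and its measured width is 99.9 mm, which checks. The slot floor is at (0.498, -0.222) with yaw -10.3°; two methods agree to about 2 mm. I'll move above the plate with the jaws half open.

Call:
{"name": "step_arm", "arguments": {"deltas": [[-0.365, -0.228, 0.048, 0, 0, 56.5, 0.5], [-0.365, -0.228, 0.048, 0, 0, 56.5, 0.5], [-0.365, -0.228, 0.048, 0, 0, 56.5, 0.5], [-0.365, -0.228, 0.048, 0, 0, 56.5, 0.5], [-0.365, -0.228, 0.048, 0, 0, 56.5, 0.5], [-0.365, -0.228, 0.048, 0, 0, 56.5, 0.5], [-0.365, -0.228, 0.048, 0, 0, 56.5, 0.5], [-0.365, -0.228, 0.048, 0, 0, 56.5, 0.5], [-0.365, -0.228, 0.048, 0, 0, 56.5, 0.5], [-0.365, -0.228, 0.048, 0, 0, 56.5, 0.5]], "grip_force": 30}}

```text
time_s: 1.1
eef_pos: [0.4775, 0.2505, 0.2003]
tool_rot: [0.616, 0.788, -0.001, 0.001]
contact_force: [-0.2, -0.3, 0.8]
gripper_width: 0.497
grasp_force: 0.0
```

Call:
{"name": "step_arm", "arguments": {"deltas": [[0, 0, 0, 0, 0, 0, 0.5], [0, 0, 0, 0, 0, 0, 0.5], [0, 0, 0, 0, 0, 0, 0.5], [0, 0, 0, 0, 0, 0, 0.5]]}}

```text
time_s: 1.5
eef_pos: [0.474, 0.257, 0.2008]
tool_rot: [0.612, 0.791, 0.0, -0.0]
contact_force: [0.5, -0.1, -0.3]
gripper_width: 0.498
grasp_force: 0.0
```

Run:
```python
from h import *
shot('wrist','w1');s=arm.observe();print(s['eef_pos'],R.from_quat(s['tool_rot']).as_matrix().round(3),s['gripper_width'],s['joint_pos'],s['contact_force'])
a=cv2.imread('pics/w1.png');cv2.imwrite('pics/w1b.png',cv2.resize(a,(800,600),interpolation=cv2.INTER_CUBIC))
for p in [(.4614,.3032,.098),(.4862,.2064,.098)]:print(proj('w1',p)/.7)
```

```text
[0.47413877 0.25683065 0.20078011] [[-0.251  0.968 -0.   ]
 [ 0.968  0.251  0.   ]
 [ 0.    -0.    -1.   ]] 0.5025724924724191 [-0.86120147  0.34924947  0.34964021  1.8669555  -0.14494847  0.94993246
 -0.19293235] [-0.51686413 -0.1483602  -0.23668234]
[396.85714286 218.14285714]
[396.85714286 408.42857143]
```

View pics/w1b.png

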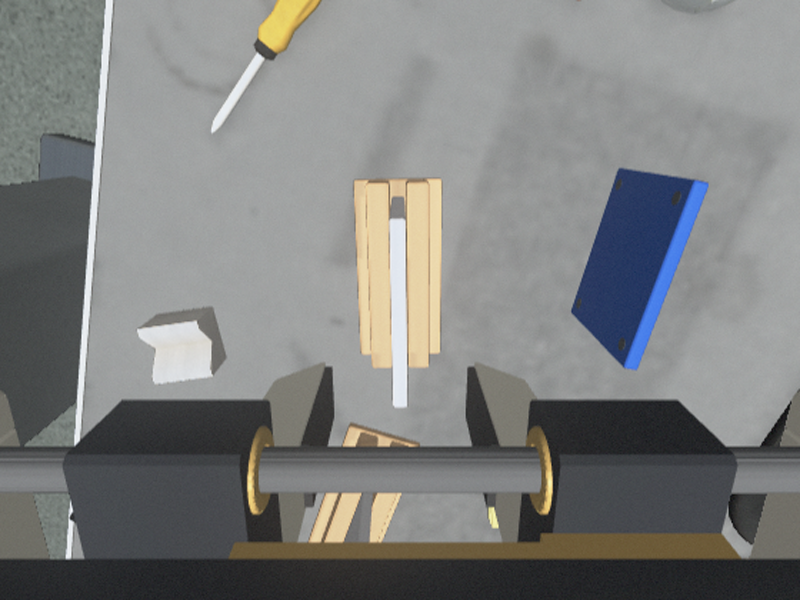

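The wrist view shows the plate's top edge from (397,218) to (400,407), within about 1 mm of the prediction, and it matches the tool yaw. The blue look-alike is well clear at (640,270). I'll go down and grip.

Call:
{"name": "step_arm", "arguments": {"deltas": [[-0.002, 0.001, 0.04, 0, 0, 0.5, 0.5], [-0.002, 0.001, 0.08, 0, 0, 0.5, 0.5], [-0.002, 0.001, 0.11, 0, 0, 0.5, 0.5], [-0.002, 0.001, 0.12, 0, 0, 0.5, 0.5], [-0.002, 0.001, 0.12, 0, 0, 0.5, 0.5], [-0.002, 0.001, 0.12, 0, 0, 0.5, 0.5], [-0.002, 0.001, 0.12, 0, 0, 0.5, 0.5]]}}

```text
time_s: 2.25
eef_pos: [0.4772, 0.2549, 0.0823]
tool_rot: [0.616, 0.788, 0.001, 0.0]
contact_force: [-0.9, 0.3, 0.1]
gripper_width: 0.503
grasp_force: 0.0
```

Call:
{"name": "step_arm", "arguments": {"deltas": [[0, 0, 0, 0, 0, 0, 0], [0, 0, 0, 0, 0, 0, 0], [0, 0, 0, 0, 0, 0, 0], [0, 0, 0, 0, 0, 0, 0], [0, 0, 0, 0, 0, 0, 0], [0, 0, 0, 0, 0, 0, 0], [0, 0, 0, 0, 0, 0, 0], [0, 0, 0, 0, 0, 0, 0]], "grip_force": 35}}

```text
time_s: 3.05
eef_pos: [0.4754, 0.2541, 0.0807]
tool_rot: [0.616, 0.788, -0.001, -0.0]
contact_force: [-4.3, -0.9, 5.4]
gripper_width: 0.087
grasp_force: 34.9
```

The jaws closed on 8 mm at 35 N. Now I'll lift.

Call:
{"name": "step_arm", "arguments": {"deltas": [[0, 0, -0.01, 0, 0, 0, 0], [0, 0, -0.025, 0, 0, 0, 0], [0, 0, -0.05, 0, 0, 0, 0], [0, 0, -0.085, 0, 0, 0, 0], [0, 0, -0.12, 0, 0, 0, 0], [0, 0, -0.15, 0, 0, 0, 0], [0, 0, -0.15, 0, 0, 0, 0], [0, 0, -0.15, 0, 0, 0, 0]]}}

```text
time_s: 3.85
eef_pos: [0.4765, 0.2544, 0.2315]
tool_rot: [0.616, 0.788, 0.001, 0.0]
contact_force: [0.9, -0.1, -1.7]
gripper_width: 0.084
grasp_force: 35.0
```

Run:
```python
from h import *
s=arm.observe();M=R.from_quat(s['tool_rot']).as_matrix();print(s['eef_pos'],M.round(3),s['gripper_width'],s['contact_force'])
a=np.radians(-10.3);y=np.array([np.cos(a),np.sin(a),0]);
G=np.array([y*0,y,[0,0,-1]]).T;G[:,0]=np.cross(y,[0,0,-1])
print((M.T@(np.array([.498,-.222,.231])-s['eef_pos'])).round(4),np.degrees(R.from_matrix(M.T@G).as_rotvec()))
```

```text
[0.47652081 0.254408   0.23148669] [[-0.24   0.971  0.002]
 [ 0.971  0.24   0.001]
 [ 0.001  0.002 -1.   ]] 0.08447618521743325 [ 0.88100111 -0.09056484 -1.74556616]
[-4.676e-01 -9.370e-02 -1.000e-04] [ 0.09422525 -0.07247179 24.20981425]
```

Call:
{"name": "step_arm", "arguments": {"deltas": [[-0.02, -0.004, 0, 0, 0, 1, 0], [-0.06, -0.012, 0, 0, 0, 3, 0], [-0.1, -0.02, 0, 0, 0, 5, 0], [-0.14, -0.028, 0, 0, 0, 7, 0], [-0.18, -0.036, 0, 0, 0, 9, 0], [-0.22, -0.044, 0, 0, 0, 11, 0], [-0.26, -0.052, 0, 0, 0, 13, 0], [-0.3, -0.06, 0, 0, 0, 15, 0], [-0.32, -0.064, 0, 0, 0, 16, 0], [-0.32, -0.064, 0, 0, 0, 16, 0]]}}

```text
time_s: 4.85
eef_pos: [0.4896, -0.0763, 0.2299]
tool_rot: [0.722, 0.691, -0.001, 0.0]
contact_force: [0.3, 0.1, -0.5]
gripper_width: 0.082
grasp_force: 35.0
```

```bash
cat > go.py <<'E'
from h import *
import sys
t=np.array([float(v) for v in sys.argv[1:4]])
s=arm.observe();M=R.from_quat(s['tool_rot']).as_matrix();print(s['eef_pos'],s['tool_rot'],s['gripper_width'],s['contact_force'])
a=np.radians(float(sys.argv[4]));y=np.array([np.cos(a),np.sin(a),0]);z=np.array([0,0,-1.])
G=np.array([np.cross(y,z),y,z]).T
print((M.T@(t-s['eef_pos'])).round(4),np.degrees(R.from_matrix(M.T@G).as_rotvec()).round(2))
E
python3 go.py .498 -.222 .231 -10.3
```

```text
[ 0.48962913 -0.07630878  0.22985641] [ 7.22417435e-01  6.91456074e-01 -1.24328767e-03  5.04184792e-05] 0.08187017582334603 [ 0.27884343  0.07594319 -0.50661478]
[-0.1452  0.0147 -0.0009] [-0.09  0.11  7.79]
```

Call:
{"name": "step_arm", "arguments": {"deltas": [[-0.03, 0.003, 0, 0, 0, 2, 0], [-0.07, 0.007, 0.01, 0, 0, 4, 0], [-0.11, 0.011, 0.03, 0, 0, 6, 0], [-0.145, 0.0147, 0.04, 0, 0, 7.8, 0], [-0.145, 0.0147, 0.04, 0, 0, 7.8, 0], [-0.145, 0.0147, 0.04, 0, 0, 7.8, 0], [-0.145, 0.0147, 0.04, 0, 0, 7.8, 0]]}}

```text
time_s: 5.55
eef_pos: [0.5004, -0.2156, 0.1902]
tool_rot: [0.765, 0.644, -0.0, -0.001]
contact_force: [-0.5, -0.1, -1.5]
gripper_width: 0.083
grasp_force: 35.0
```

```bash
python3 go.py .498 -.222 .081 -10.3
python3 - <<'E'
from h import *
shot('wrist','w2');shot('scene','s2')
a=cv2.imread('pics/w2.png');b=cv2.imread('pics/s2.png')[190:400,270:480]
cv2.imwrite('pics/w2b.png',cv2.resize(a,(800,600),interpolation=cv2.INTER_CUBIC))
cv2.imwrite('pics/s2b.png',cv2.resize(b,(600,600),interpolation=cv2.INTER_CUBIC))
c,sn=np.cos(np.radians(-10.3)),np.sin(np.radians(-10.3))
for z,w,l in((.05,14,62),(.036,6,54)):
  for dx,dy in((-w,-l),(w,-l),(w,l),(-w,l)):
    p=(.498+(c*dx-sn*dy)/1e3,-.222+(sn*dx+c*dy)/1e3,z);print(z,proj('w2',p)/.7,(proj('s2',p)-[270,190])*600/210)
E
```

```text
[ 0.50036638 -0.2156419   0.19024006] [ 7.64792923e-01  6.44275744e-01 -2.88176841e-05 -7.41616740e-04] 0.08314054117498995 [-0.45942857 -0.08293687 -1.45611156]
[-0.0068 -0.0011  0.1092] [-0.07 -0.05  0.52]
0.05 [373.71428571 401.14285714] [200.85714286 418.85714286]
0.05 [420.         401.42857143] [250.85714286 410.        ]
0.05 [424.71428571 193.42857143] [181.14285714 251.42857143]
0.05 [371.85714286 193.        ] [136.57142857 258.28571429]
0.036 [387.42857143 378.71428571] [208.28571429 422.        ]
0.036 [406.71428571 378.85714286] [229.42857143 418.        ]
0.036 [409. 205.] [170.85714286 279.14285714]
0.036 [387.57142857 204.85714286] [151.71428571 282.28571429]
```

View pics/w2b.png

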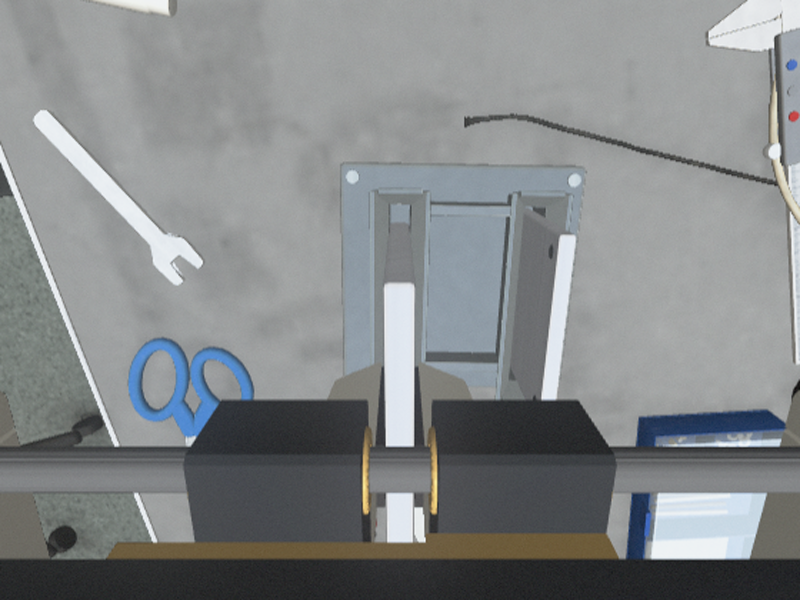

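View pics/s2b.png

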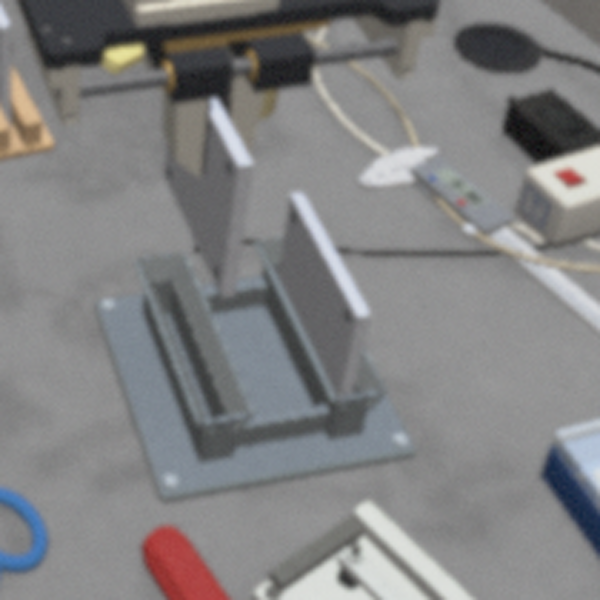

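In the wrist view the slot's mouth runs from columns 370 to 430 at row 192, with its floor at column 400. The held plate's top edge is at column 399, so it is aligned across the slot. It needs about 5 mm along the slot. The scene view shows the plate upright above the slot. I'll lower it into the flare and then check.

Call:
{"name": "step_arm", "arguments": {"deltas": [[-0.003, 0, 0.01, 0, 0, 0.4, 0], [-0.005, 0, 0.03, 0, 0, 0.4, 0], [-0.005, 0, 0.05, 0, 0, 0.4, 0], [-0.005, 0, 0.06, 0, 0, 0.4, 0], [-0.005, 0, 0.06, 0, 0, 0.4, 0], [-0.005, 0, 0.06, 0, 0, 0.4, 0], [-0.005, 0, 0.06, 0, 0, 0.4, 0]]}}

```text
time_s: 6.35
eef_pos: [0.5002, -0.2223, 0.1315]
tool_rot: [0.768, 0.641, 0.0, 0.001]
contact_force: [-0.1, 0.2, -1.4]
gripper_width: 0.084
grasp_force: 35.0
```

```bash
python3 go.py .499 -.2205 .081 -10.3
python3 - <<'E'
from h import *
shot('wrist','w3');shot('scene','s3')
a=cv2.imread('pics/w3.png')[100:300,200:400];b=cv2.imread('pics/s3.png')[250:350,300:400]
cv2.imwrite('pics/w3b.png',np.hstack([cv2.resize(x,(400,400),interpolation=cv2.INTER_CUBIC) for x in(a,b)]))
E
```

```text
[ 0.50017747 -0.22231955  0.1315423 ] [7.67554372e-01 6.40983448e-01 4.07614752e-04 5.81782185e-04] 0.0835262081713257 [-0.11871284  0.18001409 -1.38574041]
[ 0.0016 -0.0016  0.0505] [0.08 0.01 0.03]
```

View pics/w3b.png

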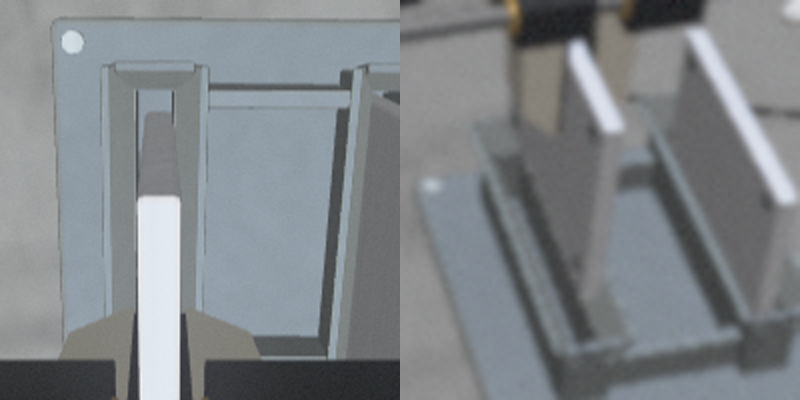

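The wrist crop shows the slot floor centred at column 155 and the plate at 159, so the plate is about 1.5 mm too far in +x. The measured pose says the same. I'll correct that and lower in small steps.

Call:
{"name": "step_arm", "arguments": {"deltas": [[0.001, -0.0015, 0.005, 0, 0, 0, 0], [0.001, -0.0015, 0.012, 0, 0, 0, 0], [0.001, -0.0015, 0.019, 0, 0, 0, 0], [0.001, -0.0015, 0.025, 0, 0, 0, 0], [0.001, -0.0015, 0.028, 0, 0, 0, 0], [0.001, -0.0015, 0.03, 0, 0, 0, 0], [0.001, -0.0015, 0.03, 0, 0, 0, 0]]}}

```text
time_s: 7.15
eef_pos: [0.4982, -0.2209, 0.1004]
tool_rot: [0.768, 0.641, -0.0, -0.0]
contact_force: [-0.5, -0.4, -1.9]
gripper_width: 0.084
grasp_force: 35.0
```

```bash
python3 go.py .499 -.2205 .081 -10.3
```

```text
[ 0.49820075 -0.22087312  0.10041756] [ 7.67600853e-01  6.40928136e-01 -1.59522618e-04 -1.72806968e-04] 0.08410328671929415 [-0.46630817 -0.41009463 -1.91918501]
[0.0005 0.0007 0.0194] [-0.03  0.    0.02]
```

The plate is about 9 mm into the narrow part with no contact force. I'll continue down.

Call:
{"name": "step_arm", "arguments": {"deltas": [[0, 0, 0.005, 0, 0, 0, 0], [0, 0, 0.01, 0, 0, 0, 0], [0, 0, 0.014, 0, 0, 0, 0], [0, 0, 0.017, 0, 0, 0, 0], [0, 0, 0.018, 0, 0, 0, 0], [0, 0, 0.019, 0, 0, 0, 0], [0, 0, 0.019, 0, 0, 0, 0]]}}

```text
time_s: 7.85
eef_pos: [0.4983, -0.2209, 0.0817]
tool_rot: [0.768, 0.641, -0.0, -0.0]
contact_force: [-0.2, -0.4, -1.9]
gripper_width: 0.085
grasp_force: 35.0
```

Call:
{"name": "step_arm", "arguments": {"deltas": [[0, 0, 0.001, 0, 0, 0, 0], [0, 0, 0.001, 0, 0, 0, 0], [0, 0, 0.001, 0, 0, 0, 0.2], [0, 0, 0.001, 0, 0, 0, 0.4], [0, 0, 0.001, 0, 0, 0, 0.4], [0, 0, 0.001, 0, 0, 0, 0.4], [0, 0, 0.001, 0, 0, 0, 0.4]]}}

```text
time_s: 8.55
eef_pos: [0.4984, -0.2208, 0.0808]
tool_rot: [0.768, 0.641, 0.0, 0.0]
contact_force: [0.1, 0.0, 0.0]
gripper_width: 0.398
grasp_force: 0.0
```

Call:
{"name": "step_arm", "arguments": {"deltas": [[0, 0, -0.01, 0, 0, 0, 0.4], [0, 0, -0.03, 0, 0, 0, 0.4], [0, 0, -0.06, 0, 0, 0, 0.4], [0, 0, -0.1, 0, 0, 0, 0.4], [0, 0, -0.14, 0, 0, 0, 0.4], [0, 0, -0.15, 0, 0, 0, 0.4], [0, 0, -0.15, 0, 0, 0, 0.4]]}}

```text
time_s: 9.25
eef_pos: [0.4992, -0.2213, 0.2329]
tool_rot: [0.768, 0.641, 0.001, 0.002]
contact_force: [-0.3, 0.2, -0.0]
gripper_width: 0.399
grasp_force: 0.0
```

Run:
```python
from h import *
shot('wrist','w4');shot('scene','s4')
a=cv2.imread('pics/w4.png')[80:380,130:430];b=cv2.imread('pics/s4.png')[120:400,200:480]
cv2.imwrite('pics/w4b.png',np.hstack([cv2.resize(x,(400,400),interpolation=cv2.INTER_CUBIC) for x in(a,b)]))
s=arm.observe();print(s['eef_pos'],s['gripper_width'],s['contact_force'])
c,sn=np.cos(np.radians(-10.3)),np.sin(np.radians(-10.3))
for dy in(-50,50):print((proj('w4',(.4985-sn*dy/1e3,-.221+c*dy/1e3,.098))-[130,80])*4/3)
```

```text
[ 0.49791214 -0.2204263   0.23013771] 0.40025607459416135 [ 0.29403892  0.89657074 -1.2846045 ]
[197.46666667 245.2       ]
[197.06666667  84.        ]
```

View pics/w4b.png

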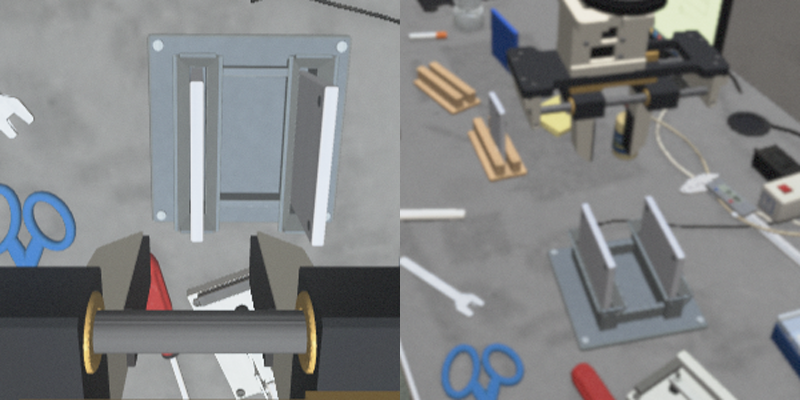

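The wide plate stands upright in the near slot. Its top edge runs from (196,82) to (197,241) in the wrist crop, where (197,84) to (197,245) was predicted, and its top is level with the fixed plate. The narrow plate is still in its stand and the gripper is clear, so I'll hand in.

```bash
python3 -c "
from plant import arm
print(arm.finish_job())"
```

```text
the job is handed in; nothing more can be done
None
```

The wide plate is standing upright in the empty slot and released; the narrow plate was not touched, and the job was handed in about 9 s into the 48 s allowed (no verdict was returned).

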